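Offer the tasting dish

TASK

Take the tasting dish by its handle bar and slide it along the worktop, without lifting it, from the plain ring it stands on into the other ring, the one with the straight dash. There lift it straight up to about 10 cm above the worktop and only then give it a quarter turn in the air, so that its flat tongue points the same way as the dash, to the customers' side; keep it level and over the ring throughout, so that the loose praline stays in the middle. Finish while still holding the dish still up there, and leave everything else where it stands.

Things in the scene. Friction and masses are not known exactly. Their poses are not given: they have to be found in the camera images.
- dish: round shallow steel dish, 112 mm across, rim 20 mm high, 0.2 to 0.35 kg, loose, with a bridge handle over its middle (see grip) and one flat tongue at the rim (see tongue_tip). Origin: centre of its underside, a smooth flat foot 90 mm wide that slides easily (friction about 0.25); z up; +x along the tongue, y along the handle. It starts on the plain ring, tongue pointing about to the robot's left.
- grip (a point): centre of the handle's level wooden bar, on the dish's axis 85 mm above its underside. The bar is 64 mm long (along the dish's y), 12 mm wide (along x, the way to grip it), 16 mm high; a 6 mm wire post runs down from each end to the rim at y = +-54 mm. Axes as the dish's.
- tongue_tip (a point): outer end of the dish's tongue, a steel lug 24 mm wide and 5 mm thick that sticks out of the rim; 100 mm from the dish's axis, 16.5 mm above its underside
- middle (a point): lowest point of the dish's inner floor, on its axis, 6 mm above the underside; the floor is a shallow cone that slopes about 10 degrees down to here
- praline_center (a point): centre of the loose hard dark-brown round praline (a ball of 28 mm diameter, 15 g) that lies in the middle of the dish; it can roll freely. At rest its centre is 20 mm above the dish's underside
- start_ring: plain flat dark ring, 136 mm wide with a 6 mm line, marked on the worktop, no height: where the dish stands first. Origin: its centre, on the worktop (z = 0)
- target_ring: flat dark ring of the same size marked on the worktop, with a straight dash 45 mm long running outward from it: where the dish goes. It lies to the left or the right of the plain ring. Origin: its centre, on the worktop (z = 0); +x points along the dash, about away from the robot
- ramekin: white porcelain pot, 68 mm wide, 37 high, near the back behind the rings; loose, a bystander; origin: centre of its underside
- small_cutter: fluted steel pastry cutter, 54 mm wide, 33 high, near the front edge to the right of the rings; loose, a bystander; origin: centre of its underside
- bell: counter bell, 84 mm wide, 58 high, behind the bread cutter; loose, a bystander; origin: centre of its underside
- scraper: bench scraper, 101x124x20 mm, behind the bread cutter; loose, a bystander; origin: centre of its underside
- croissant: small croissant, 65x92x33 mm, behind the bread cutter; loose, a bystander; origin: centre of its underside
Not all that is in view belongs to the job. Of the things that look like the dish, the larger one is meant.

How it is judged:
On the way, in this order (a step that is already met when the one before it is completed fails the run):
1. the dish, not yet turned, stands on the worktop in the ring with the dash (horizontal distance between dish and target_ring below 0.012 m and height (world z) of dish below 0.004 m and angle between the x axis of dish and the y axis of target_ring, either way round below 0.6 rad), for 0.2 s.
2. the dish is lifted at least 50 mm over that ring before it is turned (horizontal distance between dish and target_ring below 0.03 m and height (world z) of dish above 0.05 m and angle between the x axis of dish and the y axis of target_ring, either way round below 0.6 rad), for 0.1 s.
At the end, for the whole second after the job is handed in: The fingers hold the dish still, 60 to 160 mm above the worktop, within 30 mm of the middle of the ring with the dash, level within 0.12 rad, tongue along the dash within 0.2 rad, the praline's centre within 22 mm of the lowest point of the dish's floor (14 mm when quite at rest) (horizontal distance between dish and target_ring below 0.03 m and height (world z) of dish between 0.06 and 0.16 m and angle between the x axis of dish and the x axis of target_ring, either way round below 0.2 rad and x of tongue_tip in the frame of target_ring above 0.03 m and angle between dish's own z axis and vertical below 0.12 rad and distance between praline_center and middle below 0.022 m and contact force between the fingers and dish above 1 N and linear speed of dish below 0.02 m/s and angular speed of dish below 0.15 rad/s); the arm keeps its last pose, push and grip.
It fails at once if the dish is lifted (more than 4 mm) while it is more than 35 mm from the middle of the ring with the dash (height (world z) of dish above 0.004 m and horizontal distance between dish and target_ring above 0.035 m).
It fails at once if the dish is tipped by more than 0.2 rad (angle between dish's own z axis and vertical above 0.2 rad).
It fails at once if the praline rolls more than 20 mm from the middle of the dish (horizontal distance between praline_center and middle above 0.02 m).
It fails at once if the dish turns more than half of the way while it is lower than 30 mm (angle between the x axis of dish and the x axis of target_ring, either way round below 0.7 rad and height (world z) of dish below 0.03 m).
It fails at once if a bystander is moved by more than 20 mm (distance of any of ramekin, small_cutter, bell, scraper, croissant from where it was at the start of the episode above 0.02 m).
It also fails if it takes over 46 s, if anything falls off the work surface, if the arm or the gripper's body presses on something with over 40 N, if the wrist force passes 120 N, or if a joint passes its speed limit or range.

ROBOT

A 7-joint arm with a two-finger parallel gripper is mounted at the origin on a cart in front of the work surface, level with it; the furniture and walls round the work are solid. World frame = base frame: x ahead of the robot, y to its left, z up, the work surface at z = 0. Lengths are in m, angles in rad, forces in N, time in s.
With the tool pointing down it reaches from about 0.4 to 0.9 m from the base axis. Payload 5.5 kg.
Tool frame: the origin (TCP) lies midway between the tips of the shut fingers; the grasp point (between the pads) lies 19 mm behind it (manip.grip_depth is the distance from the TCP to the grasp point, in m); z points along the fingers, x is the direction in which the jaws open and shut, and the axes are right-handed (so a half turn about z gives the same grasp; the last joint's range is limited). The gripper opens to 92 mm and grips with 3 to 60 N. Pads are 19 mm wide; open, the fingers measure 130 mm over their backs; the gripper's body (75 mm by 190 mm) begins 47 mm behind the grasp point.
Start: joints at [-0.923, 0.501, -0.427, 1.55, 0.221, 1.138, -0.21], TCP at [0.244, 0.602, 0.227] pointing down, gripper open.
Joint ranges: [-2.88, 2.88], [-0.31, 2.03], [-1.54, 1.56], [0.2, 2.42], [-1.41, 4.55], [0.19, 2.02], [-2.57, 2.57]. Speed limits (rad/s): [2.57, 2.57, 3.14, 3.14, 3.14, 3.14, 3.14].

INTERFACE

Orientations are given as a unit quaternion [x, y, z, w].
In Python, from bench import manip, effector, viewer gives the robot as it stands. Calls block until the motion is done:
- manip.move_pose(position, orientation): joint-space move of the TCP to a pose.
- manip.servo_line(position, ori=None, vel=0.15): straight line of the TCP; ori=None keeps the orientation; vel is the mean speed in m/s.
- manip.movej(angles): joint-space move.
- effector.open_jaws() and effector.close(f_grip=None): open the fingers fully, or close them until they stop; f_grip is the grip in N (None keeps the last).
- manip.sleep(seconds).
- manip.solve_ik(position, orientation): joint angles nearest the present ones, or None.
- viewer.get_image(name): name is "scene" or "top" or "wrist"; returns the picture (420x560x3 uint8, red, green, blue); there is no depth.
- viewer.get_calibration(name): a dict with "vfov" (degrees; the focal length in pixels is half the picture's height over the tangent of half this angle, whatever the lens; pixels are square), "cx", "cy" (the principal point, pixels), "eye" and "attitude" of the camera in the world. Camera axes: x right, y down, z forward; pixel columns grow to the right and rows downward; lengths in m; the calibration is good to about 2 mm. The wrist camera is an equidistant fisheye: a pixel r from the principal point sees the ray r / f radians off the axis. A picture is of the moment at which its call begins: read the wrist's pose just before it. get_calibration takes no time and is no camera call; for the wrist camera it gives the pose at the moment of the call.
A pose or a line that the arm cannot do raises manip.PlanningError and nothing moves.
- manip.hand_in(): hands the job in, once; it reports no verdict.
Readings, each from a call of its own:
- manip.current_clock(): time.
- manip.current_q(): joint angles.
- manip.current_joint_velocities(): joint speeds.
- manip.current_tau(): joint torques, N m.
- manip.current_tool_pos(): TCP position.
- manip.current_tcp_rot(): TCP orientation.
- manip.current_force(): force on the tool from outside, world axes, zero at the start.
- manip.current_wrist_torque(): the same for the moment, N m.
- manip.current_finger_gap(): finger opening in m.
Only numpy, scipy, OpenCV 4.12 (cv2) and the standard library are available. Lean on these libraries where they do the work, as an engineer would, in place of code of your own. Each camera call takes 0.05 s, during which the arm holds its last target.

## Working session

There is one attempt and no reset: what is moved stays moved. The work goes in short steps, each a Python script; the robot and the scene stay as the last script left them, time stands still between calls to the robot, and variables do not carry over. Pictures are saved under pics/ and viewed, and the job is handed in when it is done.

```bash
mkdir -p pics; ls; python3 - <<'E'
from bench import manip, effector, viewer
import cv2
for n in ["scene","top","wrist"]:
    c=viewer.get_calibration(n); print(n,c)
    cv2.imwrite(f"pics/a_{n}.png",viewer.get_image(n)[:,:,::-1])
print(manip.current_clock(),manip.current_tcp_rot())
E
```

```text
pics
scene {'vfov': 57.28429704515768, 'cx': 284.4721600730611, 'cy': 211.6534471714348, 'eye': array([ 0.11569055, -0.49214626,  0.93145621]), 'attitude': array([ 0.89549371, -0.26432148,  0.10112588, -0.34350943])}
top {'vfov': 51.64740516701947, 'cx': 284.40605888468, 'cy': 216.7325508884201, 'eye': array([0.42349879, 0.15285803, 1.38882728]), 'attitude': array([-0.7052553 ,  0.70734437, -0.033841  ,  0.03367024])}
wrist {'vfov': 65.70646984690485, 'cx': 279.1183863804992, 'cy': 211.8205018004427, 'eye': array([0.16746511, 0.63275333, 0.38308459]), 'attitude': array([0.81962093, 0.55232298, 0.08423026, 0.1267522 ])}
0.15 [ 8.29246719e-01  5.58882171e-01 -6.54968905e-04  4.10610859e-04]
```

View pics/a_scene.png

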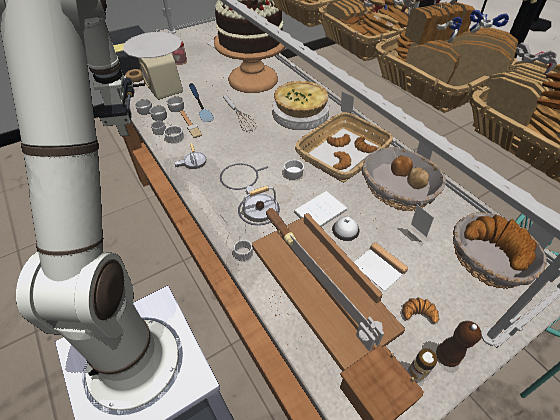

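View pics/a_top.png

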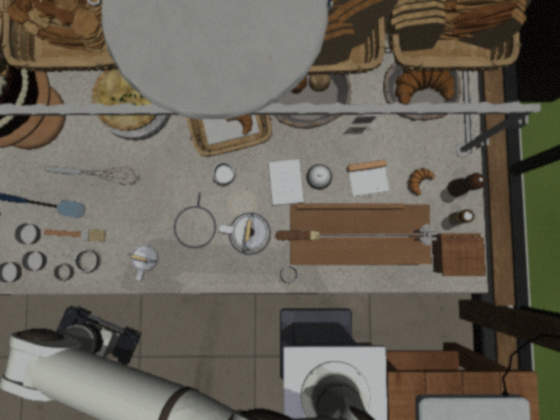

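The two dish-like things are the larger one at top px (250,233), with its handle over the plain ring, and the smaller one at top px (145,258). I choose the larger and check it in a crop.

```bash
python3 - <<'E'
import cv2,numpy as np
t=cv2.imread("pics/a_top.png")[165:285,120:300]; s=cv2.imread("pics/a_scene.png")[140:260,170:310]
cv2.imwrite("pics/b_top.png",cv2.resize(t,None,fx=4.4,fy=4.4,interpolation=cv2.INTER_CUBIC))
cv2.imwrite("pics/b_scene.png",cv2.resize(s,None,fx=4.8,fy=4.8,interpolation=cv2.INTER_CUBIC))
E
```

```text
(no output)
```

View pics/b_top.png

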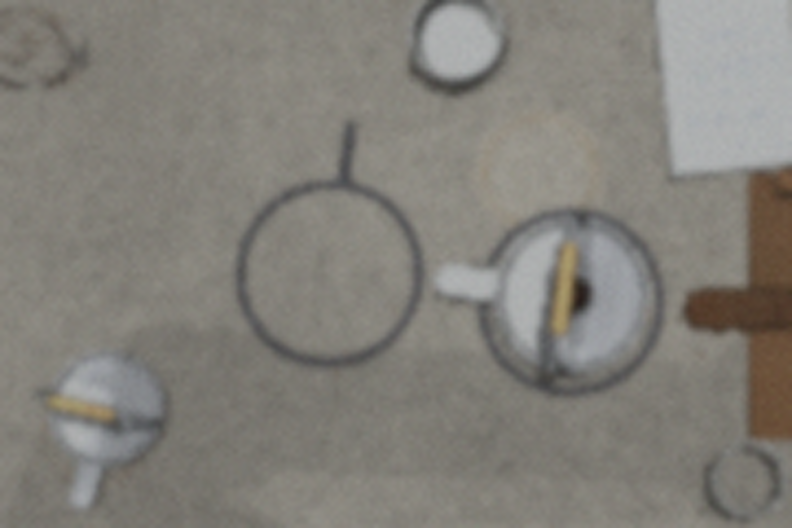

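View pics/b_scene.png

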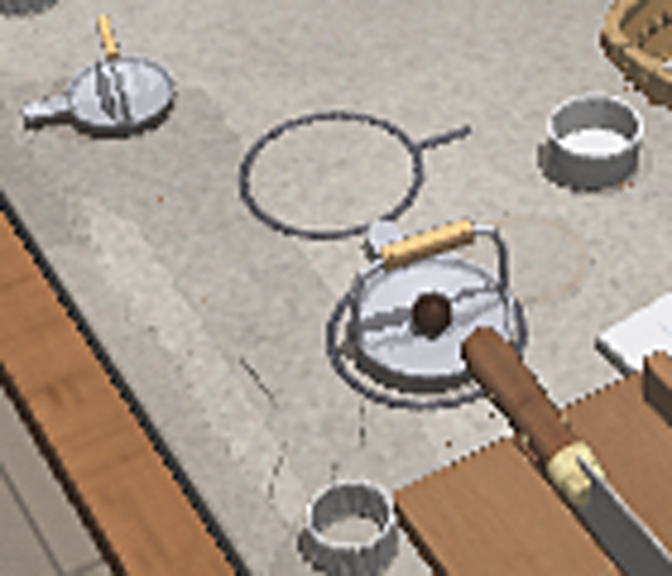

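View pics/a_wrist.png

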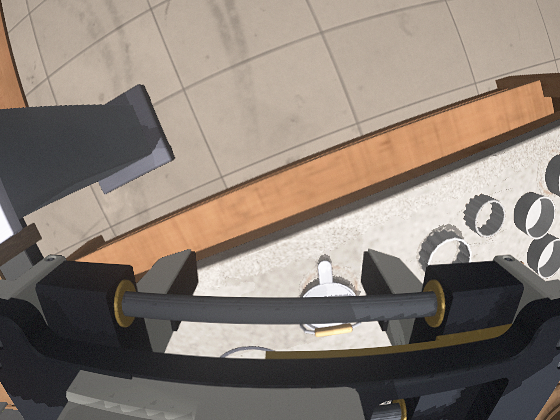

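```bash
cat > h.py <<'E'
import cv2,numpy as np
from scipy.spatial.transform import Rotation as R
from bench import manip, effector, viewer
def f_of(c): return 210/np.tan(np.radians(c['vfov'])/2)
def proj(c,P,fish=False):
    P=np.atleast_2d(P); v=R.from_quat(c['attitude']).inv().apply(P-c['eye']); f=f_of(c)
    if fish:
        r=np.hypot(v[:,0],v[:,1]); th=np.arctan2(r,v[:,2]); k=np.where(r>1e-9,f*th/np.maximum(r,1e-9),0)
        return np.c_[c['cx']+k*v[:,0],c['cy']+k*v[:,1]]
    return np.c_[c['cx']+f*v[:,0]/v[:,2],c['cy']+f*v[:,1]/v[:,2]]
def unproj(c,uv,z,fish=False):
    uv=np.atleast_2d(uv).astype(float); f=f_of(c); d=(uv-[c['cx'],c['cy']])/f
    if fish:
        r=np.linalg.norm(d,axis=1,keepdims=True); v=np.c_[d*np.sinc(r/np.pi),np.cos(r)]
    else: v=np.c_[d,np.ones(len(d))]
    w=R.from_quat(c['attitude']).apply(v); return c['eye']+w*((z-c['eye'][2])/w[:,2])[:,None]
def rect(img,c,z,x0,x1,y0,y1,s=0.0005,fish=False):
    # rows: x decreasing from x1 ; cols: y decreasing from y1
    xs=np.arange(x1,x0,-s); ys=np.arange(y1,y0,-s); X,Y=np.meshgrid(xs,ys,indexing='ij')
    m=proj(c,np.c_[X.ravel(),Y.ravel(),np.full(X.size,z)],fish).astype(np.float32)
    return cv2.remap(img,m[:,0].reshape(X.shape),m[:,1].reshape(X.shape),cv2.INTER_CUBIC)
E
python3 - <<'E'
from h import *
c=viewer.get_calibration("top"); k=viewer.get_calibration("scene")
pt=lambda u,v:(120+(u+.5)/4.4-.5,165+(v+.5)/4.4-.5)
ps=lambda u,v:(170+(u+.5)/4.8-.5,140+(v+.5)/4.8-.5)
print("target",unproj(c,[pt(330.5,273),pt(347,183),pt(351,122)],0))
print("start",unproj(c,[pt(571,302)],0))
print("bar ends",unproj(c,[pt(570,243),pt(561,332)],0.085))
print("tongue",unproj(c,[pt(437,280)],0.0165))
print("scene bar ends",unproj(k,[ps(386,257),ps(472,233)],0.085))
print("scene target",unproj(k,[ps(332,175)],0))
print("knife hdl tip",[ (z,unproj(c,[pt(688,308)],z)[0],unproj(k,[ps(480,340)],z)[0]) for z in (0.03,.05,.07)])
I=cv2.imread("pics/a_top.png");J=cv2.imread("pics/a_scene.png")
a=rect(I,c,0,.3,.7,0,.45,.001); b=rect(J,k,0,.3,.7,0,.45,.001)
cv2.imwrite("pics/c.png",cv2.resize(np.hstack([a,b]),(800,355)))
for n in ("top","scene"): pass
E
```

```text
target [[0.5254116  0.44010828 0.        ]
 [0.59145181 0.4291305  0.        ]
 [0.63656897 0.4269104  0.        ]]
start [[0.50372944 0.26466361 0.        ]]
bar ends [[0.53930441 0.25869793 0.085     ]
 [0.47834603 0.26454834 0.085     ]]
tongue [[0.51892061 0.35991354 0.0165    ]]
scene bar ends [[0.4808987  0.26997998 0.085     ]
 [0.53887762 0.25869285 0.085     ]]
scene target [[0.52604344 0.44269636 0.        ]]
knife hdl tip [(0.03, array([0.49747334, 0.17891258, 0.03      ]), array([0.51876114, 0.21879936, 0.03      ])), (0.05, array([0.49638454, 0.17852909, 0.05      ]), array([0.50981848, 0.20302609, 0.05      ])), (0.07, array([0.49529574, 0.17814561, 0.07      ]), array([0.50087583, 0.18725282, 0.07      ]))]
```

View pics/c.png

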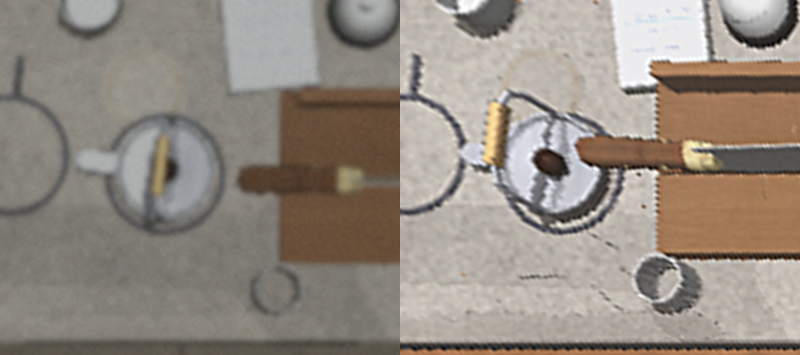

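```bash
cat >> h.py <<'E'
def Q(t): # tool down, tool x axis at world yaw t
    x=np.array([np.cos(t),np.sin(t),0]); z=np.array([0,0,-1.]); y=np.cross(z,x)
    return R.from_matrix(np.c_[x,y,z]).as_quat()
E
python3 - <<'E'
from h import *
t0=np.radians(84)
print(R.from_quat(manip.current_tcp_rot()).as_matrix().round(2))
for k in (0,np.pi):
    for p,t in [((.509,.263,.2),t0),((.509,.263,.066),t0),((.526,.441,.066),t0),((.526,.441,.166),t0),((.526,.441,.166),t0-np.radians(45)),((.526,.441,.166),t0-np.radians(91))]:
        q=manip.solve_ik(np.array(p),Q(t+k)); print(k,p,None if q is None else np.round(q,2))
E
```

```text
[[ 0.38  0.93 -0.  ]
 [ 0.93 -0.38 -0.  ]
 [-0.   -0.   -1.  ]]
0 (0.509, 0.263, 0.2) [-0.21  0.39 -0.39  1.78  0.17  1.01  0.8 ]
0 (0.509, 0.263, 0.066) [-0.23  0.57 -0.37  1.87  0.29  0.76  0.7 ]
0 (0.526, 0.441, 0.066) [-0.49  0.73 -0.36  1.56  0.3   0.91  0.51]
0 (0.526, 0.441, 0.166) [-0.47  0.62 -0.39  1.5   0.26  1.07  0.54]
0 (0.526, 0.441, 0.166) [-0.57  0.6  -0.24  1.51  0.16  1.05 -0.17]
0 (0.526, 0.441, 0.166) [-0.68  0.59 -0.09  1.51  0.06  1.04 -0.9 ]
3.141592653589793 (0.509, 0.263, 0.2) [-0.7   0.36  0.22  1.79 -0.09  0.99 -2.12]
3.141592653589793 (0.509, 0.263, 0.066) [-0.7   0.55  0.23  1.88 -0.18  0.73 -2.05]
3.141592653589793 (0.526, 0.441, 0.066) [-0.9   0.71  0.24  1.58 -0.2   0.88 -2.26]
3.141592653589793 (0.526, 0.441, 0.166) [-0.9   0.6   0.23  1.52 -0.15  1.04 -2.3 ]
3.141592653589793 (0.526, 0.441, 0.166) [-1.47  1.04  1.35  1.54 -1.03  1.4  -2.49]
3.141592653589793 (0.526, 0.441, 0.166) [-0.27  0.7  -0.72  1.5   0.48  1.13  1.94]
```

```bash
python3 - <<'E'
from h import *
t0=np.radians(84)
manip.move_pose(np.array([.509,.263,.21]),Q(t0)); manip.sleep(.3)
for n in ("wrist","top","scene"):
    c=viewer.get_calibration(n); cv2.imwrite(f"pics/d_{n}.png",viewer.get_image(n)[:,:,::-1])
    if n=="wrist":print(c); np.save("d_w.npy",c,allow_pickle=True)
print(manip.current_clock(),manip.current_tool_pos(),manip.current_force())
E
```

```text
{'vfov': 65.70646984690485, 'cx': 279.1183863804992, 'cy': 211.8205018004427, 'eye': array([0.42670061, 0.27215821, 0.36730016]), 'attitude': array([0.73419032, 0.66167856, 0.10180231, 0.11305903])}
2.1833 [0.50889629 0.26325094 0.20999025] [-1.30728009  0.74857445  0.18230987]
```

View pics/d_wrist.png

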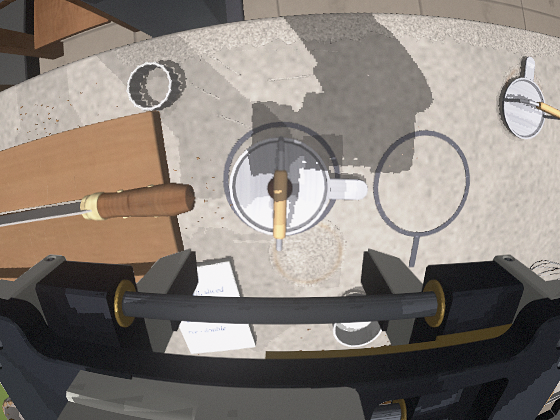

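View pics/d_scene.png

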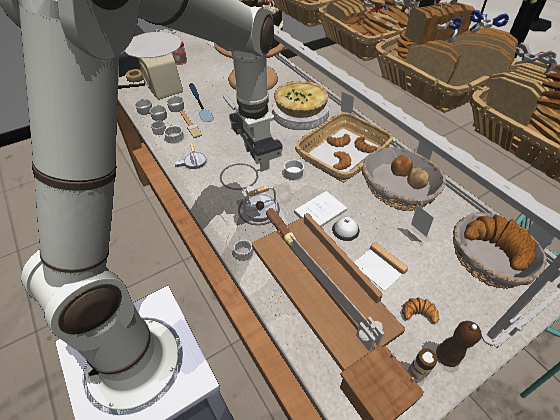

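The wrist view shows the bar at (280,205), the tongue at (350,189), the plain ring around (280,185), the target ring at (421,185) with its dash to (414,264), and the knife handle tip at (190,197). I rectify it to measure these.

```bash
python3 - <<'E'
from h import *
c=np.load("d_w.npy",allow_pickle=True).item(); I=cv2.imread("pics/d_wrist.png")
up=cv2.resize(I[110:275,210:480],None,fx=2.9,fy=2.9,interpolation=cv2.INTER_CUBIC); cv2.imwrite("pics/e_crop.png",up)
a=rect(I,c,0,.42,.68,.18,.53,.0005,True); cv2.imwrite("pics/e_z0.png",a)
g=rect(I,c,.093,.44,.57,.2,.32,.00025,True); cv2.imwrite("pics/e_bar.png",g)
# target ring fit
gray=cv2.cvtColor(a,cv2.COLOR_BGR2GRAY).astype(float)
def fit(cx,cy):
    for it in range(5):
        pts=[]
        for th in np.radians(np.arange(0,360,4)):
            r=np.arange(.058,.072,.00025); x=cx+r*np.cos(th); y=cy+r*np.sin(th)
            v=cv2.remap(gray.astype(np.float32),((.53-y)/.0005).astype(np.float32)[None],((.68-x)/.0005).astype(np.float32)[None],1)[0]
            w=np.clip(np.median(v)-v-10,0,None)
            if w.sum()>50: pts.append((x@w/w.sum(),y@w/w.sum()))
        p=np.array(pts); A=np.c_[2*p,np.ones(len(p))]; s=np.linalg.lstsq(A,(p**2).sum(1),rcond=None)[0]; cx,cy=s[:2]
    r=np.hypot(*(p-[cx,cy]).T); return cx,cy,r.mean(),r.std(),len(p)
print(fit(.526,.441)); 
E
```

```text
(np.float64(0.5256048919801353), np.float64(0.44214922672479784), np.float64(0.06494768836951835), np.float64(0.00044522119424565617), 89)
```

View pics/e_z0.png

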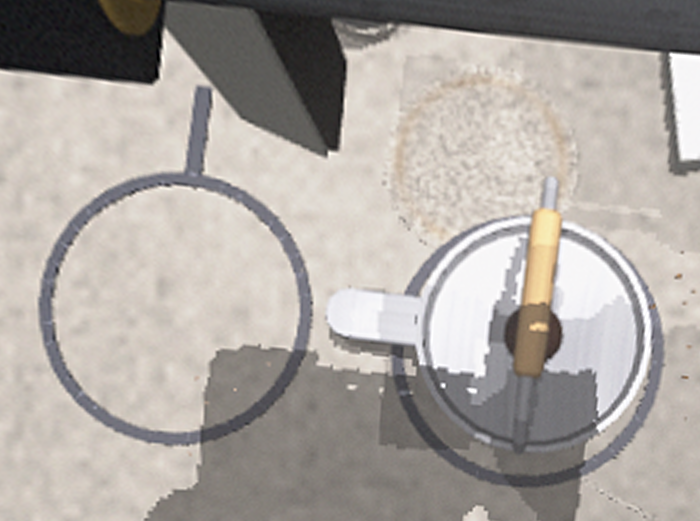

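View pics/e_bar.png

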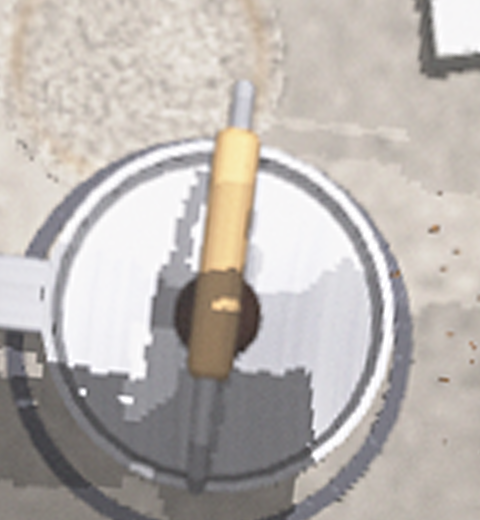

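```bash
python3 - <<'E'
from h import *
t=np.radians(83.3)
c=np.load("d_w.npy",allow_pickle=True).item()
ct=viewer.get_calibration("top")
pt=lambda u,v:(120+(u+.5)/4.4-.5,165+(v+.5)/4.4-.5)
b=unproj(ct,[pt(570,243),pt(561,332)],0.093); print("top bar mid@.093",b.mean(0))
manip.move_pose(np.array([.508,.2635,.14]),Q(t))
manip.servo_line(np.array([.508,.2635,.065]),vel=.08); manip.sleep(.2)
print(manip.current_tool_pos(),manip.current_force(),manip.current_clock())
for n in ("wrist","scene"): cv2.imwrite(f"pics/f_{n}.png",viewer.get_image(n)[:,:,::-1])
s=cv2.imread("pics/f_scene.png")[140:260,180:320]; cv2.imwrite("pics/f_s.png",cv2.resize(s,None,fx=4.8,fy=4.8,interpolation=cv2.INTER_CUBIC))
E
```

```text
top bar mid@.093 [0.50830168 0.26095578 0.093     ]
[0.50841467 0.26364855 0.06558207] [ 0.46217773 -0.49968258 -0.21916542] 3.8583
```

View pics/f_wrist.png

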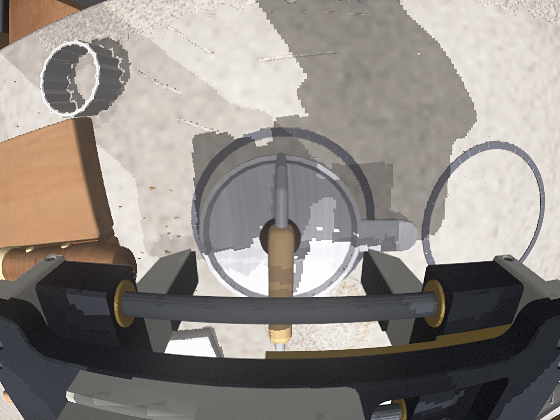

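View pics/f_s.png

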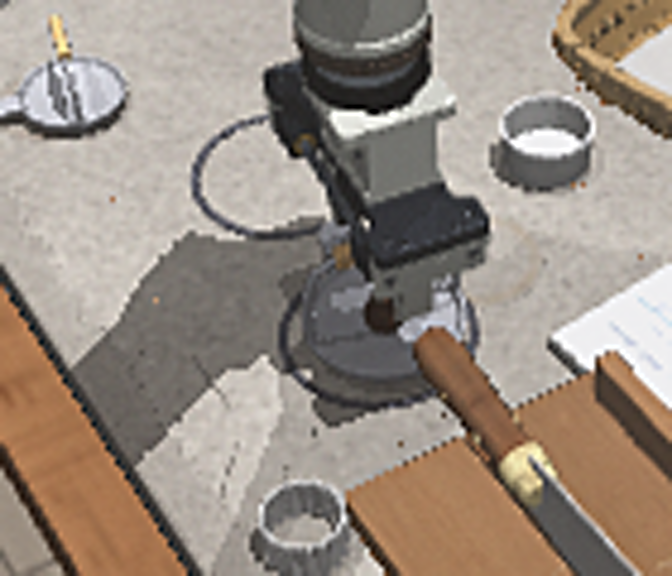

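The bar runs between the open fingers at (281,285) and is aligned. The knife tip at (130,265) is clear. I close.

```bash
python3 - <<'E'
from h import *
effector.close(f_grip=25); manip.sleep(.3)
print(manip.current_finger_gap(),manip.current_tool_pos(),manip.current_force(),manip.current_wrist_torque(),manip.current_clock())
c=viewer.get_calibration("wrist");I=viewer.get_image("wrist")[:,:,::-1]
cv2.imwrite("pics/g_w.png",I)
np.save("g_w.npy",c,allow_pickle=True)
cv2.imwrite("pics/g_r.png",rect(I,c,.02,.42,.62,.18,.4,.0004,True))
E
```

```text
0.011609432847773757 [0.50790702 0.26361607 0.06496746] [-0.14751282  1.15097919 -1.10817129] [0.18363568 0.030777   0.02222779] 5.4667
```

View pics/g_r.png

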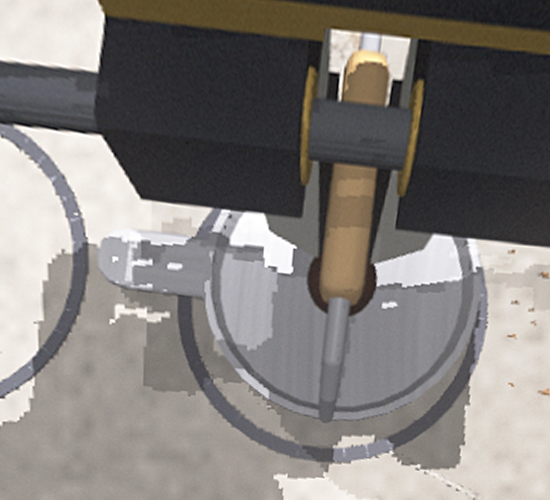

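View pics/g_w.png

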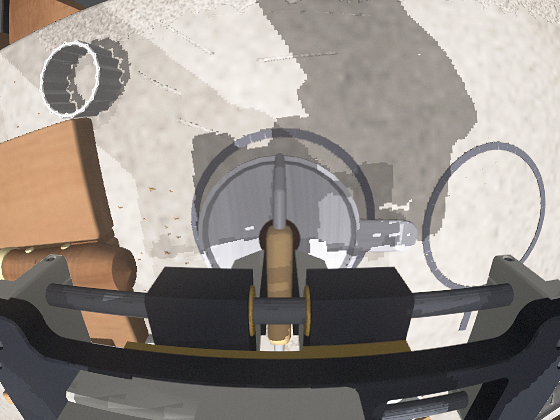

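```bash
python3 - <<'E'
from h import *
p=np.array(manip.current_tool_pos()); t=np.radians(83.3)
manip.servo_line(np.array([.5256,.4418,.065]),vel=.06); manip.sleep(.5)
print(manip.current_finger_gap(),manip.current_tool_pos(),manip.current_force(),manip.current_wrist_torque(),manip.current_clock())
c=viewer.get_calibration("wrist");I=viewer.get_image("wrist")[:,:,::-1]
cv2.imwrite("pics/h_w.png",I)
cv2.imwrite("pics/h_r.png",rect(I,c,0.0,.42,.64,.33,.57,.0004,True))
cv2.imwrite("pics/h_r2.png",rect(I,c,0.02,.42,.64,.33,.57,.0004,True))
s=viewer.get_image("scene")[110:230,180:320,::-1]; cv2.imwrite("pics/h_s.png",cv2.resize(s,None,fx=4.8,fy=4.8,interpolation=cv2.INTER_CUBIC))
E
```

```text
0.011962431059343923 [0.52565297 0.4417906  0.06501053] [-0.74402948 -1.20099572  0.36041377] [-0.29666925 -0.05775362  0.01727544] 9.15
```

View pics/h_r.png

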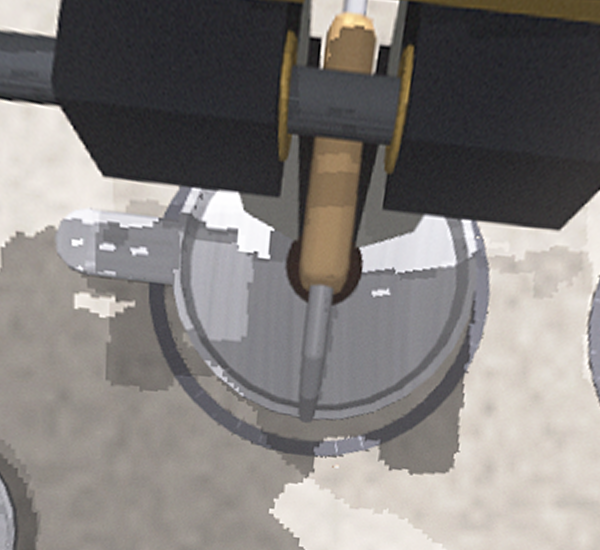

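View pics/h_r2.png

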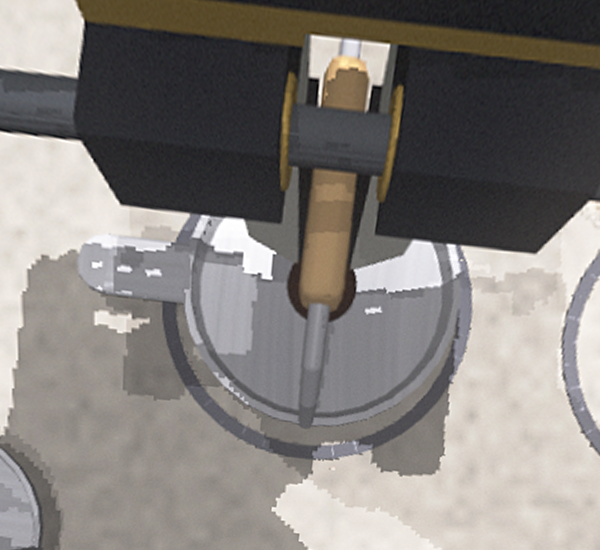

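View pics/h_s.png

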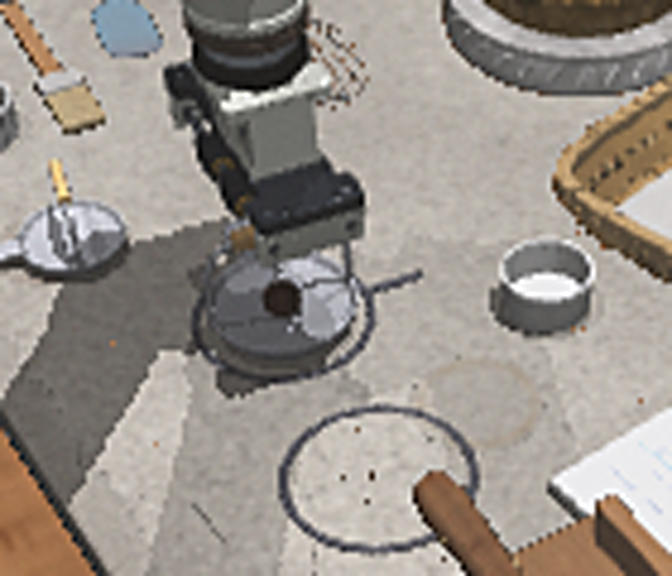

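Seen in the rectified views, the dish centre is about (0.525, 0.440) against the ring at (0.5256, 0.442), and the praline is in the middle. I lift straight up.

```bash
python3 - <<'E'
from h import *
manip.servo_line(np.array([.5256,.442,.167]),vel=.05); manip.sleep(.5)
print(manip.current_finger_gap(),manip.current_tool_pos(),manip.current_force(),manip.current_clock())
T=manip.current_clock()
for d in (80,72):
    manip.move_pose(np.array([.5256,.442,.167]),Q(np.radians(d)))
    print(manip.current_clock()-T,manip.current_tool_pos()); T=manip.current_clock()
manip.sleep(.3)
cv2.imwrite("pics/i_w.png",viewer.get_image("wrist")[:,:,::-1])
s=viewer.get_image("scene")[90:210,180:320,::-1]; cv2.imwrite("pics/i_s.png",cv2.resize(s,None,fx=4.8,fy=4.8,interpolation=cv2.INTER_CUBIC))
E
```

```text
0.011453548353156054 [0.52557843 0.44200753 0.16699077] [ 0.4894514   0.03573924 -2.96328944] 11.9417
0.25 [0.52561952 0.44200263 0.16702981]
0.25 [0.52557596 0.44206593 0.1670695 ]
```

View pics/i_w.png

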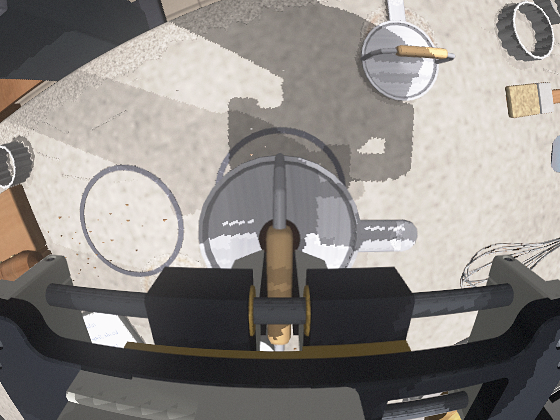

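View pics/i_s.png

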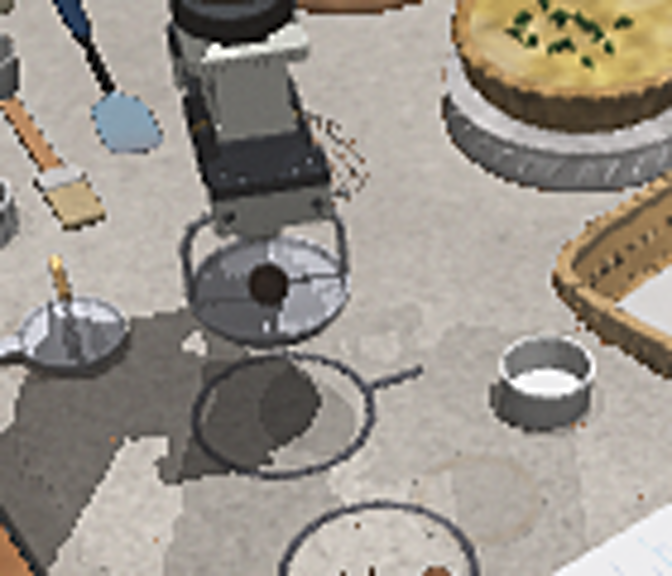

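The dish is level in the air with the praline centred in it, at (268,283) in the scene crop. I continue the turn in small steps.

```bash
python3 - <<'E'
from h import *
for d in np.linspace(72,-6.9,13)[1:]:
    manip.move_pose(np.array([.5256,.442,.167]),Q(np.radians(d))); manip.sleep(.15)
manip.sleep(1)
print(manip.current_finger_gap(),manip.current_tool_pos(),manip.current_force(),manip.current_clock())
print(R.from_quat(manip.current_tcp_rot()).as_matrix().round(3))
c=viewer.get_calibration("wrist");I=viewer.get_image("wrist")[:,:,::-1]
cv2.imwrite("pics/j_w.png",I)
s=viewer.get_image("scene")[90:210,180:320,::-1]; cv2.imwrite("pics/j_s.png",cv2.resize(s,None,fx=4.8,fy=4.8,interpolation=cv2.INTER_CUBIC))
cv2.imwrite("pics/j_t.png",cv2.resize(viewer.get_image("top")[130:290,110:310,::-1],None,fx=3.5,fy=3.5,interpolation=cv2.INTER_CUBIC))
E
```

```text
0.011942272519017057 [0.52560064 0.44200986 0.16701435] [-0.32654942  0.38220077 -2.53946513] 18.6417
[[ 0.993 -0.12   0.   ]
 [-0.12  -0.993  0.   ]
 [ 0.    -0.    -1.   ]]
```

View pics/j_w.png

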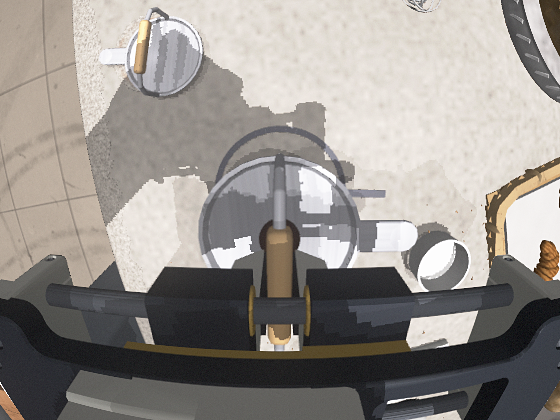

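View pics/j_s.png

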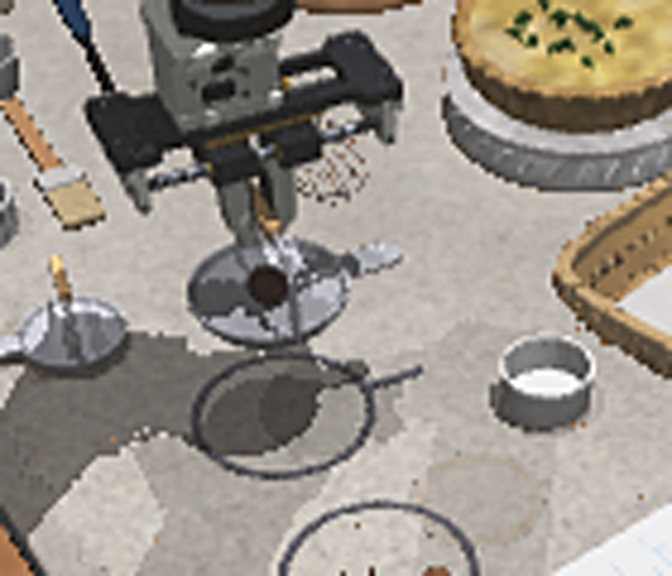

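View pics/j_t.png

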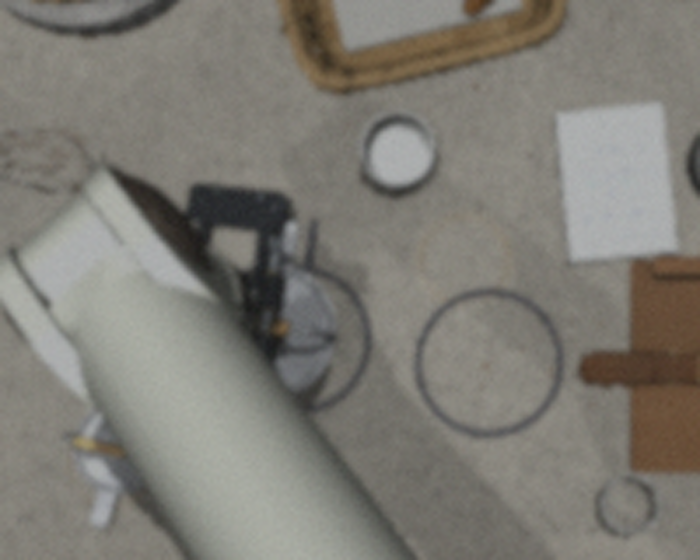

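The tongue at scene crop (375,258) is parallel to the dash at (395,378). The praline is in the middle at (268,284), and the ramekin hasn't moved. Handing in.

```bash
python3 - <<'E'
from bench import manip
print(manip.current_joint_velocities(),manip.current_finger_gap(),manip.current_clock()); manip.hand_in()
E
```

```text
[-7.80802309e-04  4.97180763e-04 -2.74557943e-04 -6.89726778e-04
 -4.11480165e-04  3.68491625e-05 -3.51319453e-04] 0.011926885776342218 18.7917
the job is handed in; nothing more can be done
```

The job is handed in at 18.8 s. I gripped the larger dish by its bar and slid it flat into the ring with the dash. There I lifted it about 10 cm, turned it about 90° in small steps, and kept holding it still.

- **Position:** before the lift, the images put the dish about 2 mm from the ring centre. At the end I checked the TCP, which is on the ring centre to within 0.1 mm at 0.167 m height (dish underside about 0.10 m).
- **Orientation:** the tool points straight down and its yaw matches the dash direction I measured (-6.9°). In the scene picture the tongue lies parallel to the dash.
- **Grip:** the finger gap is 11.9 mm on the 12 mm bar, with about 2.5 to 3 N of load on the wrist.
- **Praline and bystanders:** the praline sits in the middle of the dish in the last pictures. The ramekin and small cutter look unmoved. The bell, scraper and croissant were not checked again at the end, but the arm stayed clear of them.

No check failed. The cameras disagreed with each other by 2 to 3 mm on positions, and one reading of the bar's direction from the scene camera was about 4° off the others. Both are well inside the limits.

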